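# Switch the humidifier off and pop its touch-latch refill hatch

## Task

Get the humidifier ready for refilling without grasping anything: with a fingertip, push its orange lever round to the red dot until it is fully off, and only then press the blue hatch down at its brass spot until the catch lets go, and draw back so that the spring lifts the hatch ajar. Leave the hatch standing where its spring leaves it, do not lift it by hand, and leave the things around the humidifier alone.

Things in the scene. Friction and masses are not known exactly. Their poses are not given: they have to be found in the camera images.
- humidifier: White ceramic humidifier, 140 x 250 x 92 mm, fixed; turned differently each time. Origin: centre of its underside, z up. Front: its x=-70 mm face. Half y=-125..0 mm: flat deck 75 mm above the table with the orange lever, a red dot and, at x=+48, y=-28, a grey mist nozzle 28 mm wide, 12 mm high. Half y=+7..+124 mm: under the blue hatch.
- dial_axis (a point): Fixed point on the turning axis (vertical) of the mode lever, at deck height: humidifier x=0, y=-65, z=75 mm. Same axes as the humidifier.
- dial_tip (a point): Point on top of the orange lever near its outer end, 40 mm from the axis, 19.5 mm above the deck; turns with it. The lever is a bar 12 mm wide that reaches 47 mm out from the axis, from 2 to 19 mm above the deck, on a black hub of radius 14 mm, 20 mm high.
- dial (a joint): Angle q of the lever, rad. 0 = OFF, at its stop: it points along the humidifier's -x, at the red dot on the deck. At q it points along (-cos q, -sin q) in humidifier x, y: q grows anticlockwise seen from above, and the lever is turned off clockwise. Upper stop 1.75. Starts at 0.7 to 1.5. Light friction (under 1.5 N at its tip); stays where left.
- hatch (a joint): Angle of the hatch, rad: 0 = shut, held by its touch latch; negative = pressed in; positive = raised. The latch lets go when pressed past about -0.025 (3 mm down at the spot, 2 to 4 N); stop at -0.055 (6 mm down at the brass spot). When the press is then withdrawn a spring raises the hatch by itself and leaves it ajar at about 0.43 to 0.5. It does not open otherwise.
- hatch_press (a point): Centre of the brass spot (22 mm wide, flush) on top of the hatch, where to press: 112 mm from the hinge, 18 mm from the free front edge, humidifier x=-52, y=65.5, z=92 mm when shut. Moves with the hatch.
- hatch_edge (a point): Middle of the free front edge of the hatch, top face; moves with it. The hatch is a blue ceramic plate 130 (x) x 117 (y) x 10 mm, its top 92 mm above the table when shut, hinged along its far edge (humidifier x=+60, axis along y, 130 mm from this point).
- jar: Empty amber glass jar with clip-on lid, 72 mm wide, 96 mm high, loose, standing near the humidifier. Origin: centre of its underside, z up.
- toothpick_holder: White plastic toothpick holder with grey push top, 54 mm wide, 82 mm high, loose, standing. Origin: centre of its underside, z up.
- tea_glass: Empty green tea glass, 60 mm wide, 80 mm high, loose, standing. Origin: centre of its underside, z up.
- coaster0: Steel coaster, 90 mm wide, 6 mm thick, loose, flat on the table. Origin: centre of its underside.
- coaster1: Second steel coaster, same as the first.
- spoon_rest: Terracotta dish, 120 mm wide, 12 mm high, loose, flat on the table. Origin: centre of its underside.

How it is judged:
On the way, in this order (a step that is already met when the one before it is completed fails the run):
1. the lever is pushed to off (within 0.1 rad) with the hatch still shut (value of joint dial below 0.1 rad and value of joint hatch between -0.008 and 0.03 rad), for 0.1 s.
2. the hatch is pressed in by the robot until its catch lets go (value of joint hatch below -0.018 rad and contact force between any of the fingers, the arm and hatch above 0.5 N), for 0.02 s.
3. the spring has lifted the hatch ajar, the robot off it (value of joint hatch above 0.32 rad and contact force between each of the fingers, the arm and hatch below 0.1 N), for 0.2 s.
At the end, for the whole second after the job is handed in: The lever is within 0.1 rad of off, the hatch stands at rest ajar between 0.32 and 0.58 rad on its own spring, and no loose thing lies more than 20 mm from where it stood (value of joint dial below 0.1 rad and value of joint hatch between 0.32 and 0.58 rad and velocity of joint hatch between -0.05 and 0.05 rad/s and distance of each of jar, toothpick_holder, tea_glass, coaster0, coaster1, spoon_rest from where it was at the start of the episode below 0.02 m); the robot touches nothing.
It fails at once if the hatch opens while the lever is not off (value of joint hatch above 0.05 rad and value of joint dial above 0.15 rad).
It fails at once if the hatch is lifted beyond where its spring leaves it (value of joint hatch above 0.64 rad).
It fails at once if a thing beside the humidifier is shoved by more than 25 mm or lifted (distance of any of jar, toothpick_holder, tea_glass, coaster0, coaster1, spoon_rest from where it was at the start of the episode above 0.025 m or height (world z) of any of jar, toothpick_holder, tea_glass, coaster0, coaster1, spoon_rest above 0.015 m).
It fails at once if the jar, toothpick holder or tea glass is tipped (angle between any of jar, toothpick_holder, tea_glass's own z axis and vertical above 0.3 rad).
It also fails if it takes over 45 s, if anything falls off the work surface, if the arm or the gripper's body presses on something with over 40 N, if the wrist force passes 120 N, or if a joint passes its speed limit or range.

## Robot

A 7-joint arm with a two-finger parallel gripper is mounted at the origin on the work surface. World frame = base frame: x ahead of the robot, y to its left, z up, the work surface at z = 0. Lengths are in m, angles in rad, forces in N, time in s.
With the tool pointing down it reaches from about 0.35 to 0.9 m from the base axis. Payload 7.2 kg.
Tool frame: the origin (TCP) lies midway between the tips of the shut fingers; the grasp point (between the pads) lies 19 mm behind it (robot.tcp_to_grasp is the distance from the TCP to the grasp point, in m); z points along the fingers, y is the direction in which the jaws open and shut (so a half turn about z gives the same grasp; the last joint's range is limited). The gripper opens to 88 mm and grips with 3 to 60 N. Pads are 20 mm wide; open, the fingers measure 115 mm over their backs; the gripper's body (75 mm by 178 mm) begins 61 mm behind the grasp point.
Start: joints at [1.251, 0.411, -0.013, 1.596, 0.006, 1.134, -0.082], TCP at [0.156, -0.605, 0.223] pointing down, gripper open.
Joint ranges: [-2.95, 2.95], [-0.29, 1.99], [-1.47, 1.44], [0.14, 2.54], [-1.03, 4.17], [0.13, 1.85], [-2.86, 2.86]. Speed limits (rad/s): [2.39, 2.39, 3.01, 3.01, 3.14, 3.14, 3.14].

## Interface

Orientations are given as a unit quaternion [x, y, z, w].
In Python, from rig import sensors, cams, robot gives the robot as it stands.
- The arm moves only by the tool carry_out, never from a script. Its argument "increments" is a list of rows, each an object of numbers: "claw": the closure, from -1 (fully open) to 1 (shut); "dx", "dy", "dz": the shift along the world's x, y, z in cm; "roll": the turn about the world's z in rad. In form: [{"claw": .., "dx": .., "dy": .., "dz": .., "roll": ..}, ...]. A call has 1 to 8 rows; each row shifts and turns the commanded pose from where the row before left it; what a row does not reach is not made up. A row lasts 1/10 s, in which the tool goes at most 50 mm and 8.59 degrees, less where a joint would pass 70% of its speed; a pose out of reach is approached as far as the arm can. A call with a gripper value outside its range is refused whole. The fingers move at their own pace and stop on an object; the grip force is fixed at half the most. Time passes only in rows, so rows that do not move let the fingers close. It gives the time, the measured TCP pose, the force and the opening at its end, in the units of the state.
- sensors.get_obs(): the state, without advancing time (a new reading comes with each control period).
- cams.capture(name): name is "side" or "top" or "wrist"; returns the picture (480x640x3 uint8, blue, green, red); there is no depth.
- cams.camera_model(name): a dict with "mtx" (3x3 intrinsics, pixels), "rvec" (rotation vector, rad) and "tvec" (3), from world to camera coordinates, as OpenCV has them; the wrist camera has in their place "mount" (4x4, takes a point from camera to tool coordinates, whose origin is the TCP and whose axes are the flange's). Camera axes: x right, y down, z forward; pixel columns grow to the right and rows downward; lengths in m; the calibration is good to about 2 mm. The wrist camera is an equidistant fisheye: a pixel r from the principal point sees the ray r / f radians off the axis. A picture is of the moment at which its call begins: read the wrist's pose just before it. camera_model takes no time and is no camera call.
- robot.finish_job(): hands the job in, once; it reports no verdict.
The state is a dict: "t": time; "joint_positions": joint angles; "dq": joint speeds; "tau": joint torques, N m; "tcp_pos": TCP position; "tcp_rot": TCP orientation; "force": force on the tool from outside, world axes, zero at the start; "torque": the same for the moment, N m; "gripper_width": finger opening in m.
Only numpy, scipy, OpenCV 4.12 (cv2) and the standard library are available. Lean on these libraries where they do the work, as an engineer would, in place of code of your own. Each camera call takes 0.05 s, during which the arm holds its last target.

## Working session

There is one attempt and no reset: what is moved stays moved. The work goes in short steps, Python scripts to look and compute and a tool call to move; the robot and the scene stay as the last step left them, time stands still between calls to the robot, and variables do not carry over. Pictures are saved under pics/ and viewed, and the job is handed in when it is done.

Besides the shell and the picture viewer there is one more tool, called after ">>>" as name([rows], argument=value, ...), one row to a line, values as JSON. carry_out: Moves the arm, as the interface text tells. Its arguments: {"type":"object","properties":{"increments":{"type":"array"}},"required":["increments"]}

```bash
mkdir -p pics; ls; python3 - <<'E'
from rig import sensors,cams,robot
import cv2
for n in("top","side","wrist"):
    print(n,cams.camera_model(n)); cv2.imwrite(f"pics/{n}0.png",cams.capture(n))
print(sensors.get_obs())
E
```

```text
pics
top {'mtx': array([[510.41740102,   0.        , 325.11377922],
       [  0.        , 510.41740102, 242.92974571],
       [  0.        ,   0.        ,   1.        ]]), 'rvec': array([ 2.19149118, -2.19285601,  0.098607  ]), 'tvec': array([0.10181995, 0.57586317, 1.15840086])}
side {'mtx': array([[623.10272375,   0.        , 324.16678787],
       [  0.        , 623.10272375, 235.73187151],
       [  0.        ,   0.        ,   1.        ]]), 'rvec': array([ 2.37392729, -0.72524939,  0.24818115]), 'tvec': array([-0.42174676,  0.37231164,  0.88689286])}
wrist {'mtx': array([[371.64829954,   0.        , 324.09890453],
       [  0.        , 371.64829954, 239.63164665],
       [  0.        ,   0.        ,   1.        ]]), 'mount': array([[ 5.82711086e-04, -9.56024218e-01, -2.93287155e-01,
         8.10719103e-02],
       [ 9.99999830e-01,  5.65366031e-04,  1.43911412e-04,
         9.19155493e-04],
       [ 2.82317991e-05, -2.93287189e-01,  9.56024385e-01,
        -1.62174999e-01],
       [ 0.00000000e+00,  0.00000000e+00,  0.00000000e+00,
         1.00000000e+00]])}
{'t': 0.15, 'joint_positions': array([ 1.25080173,  0.41174016, -0.01272412,  1.5967771 ,  0.00561231,
        1.134331  , -0.08219308]), 'dq': array([ 0.00023625, -0.00282026, -0.00132304, -0.00164664, -0.00015053,
       -0.0004914 , -0.00104464]), 'tau': array([ 2.43347647e-03, -5.88332605e+01,  6.42928965e-01, -2.91294408e+01,
       -5.36904309e-02,  1.56911166e-02,  6.19242564e-05]), 'tcp_pos': array([ 0.1555955 , -0.6049459 ,  0.22201784]), 'tcp_rot': array([ 9.92082293e-01,  1.25588023e-01, -1.21675704e-04, -5.97680768e-04]), 'force': array([-0.34074008,  0.11493117,  0.72309353]), 'torque': array([0.01444459, 0.00103869, 0.00081687]), 'gripper_width': 0.08774730801704472}
```

View pics/top0.png

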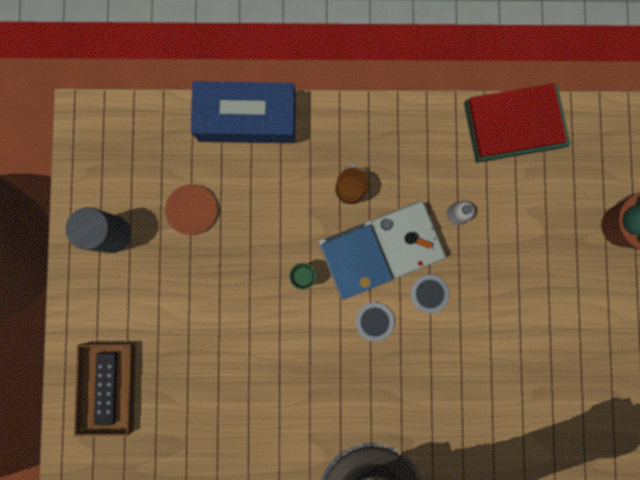

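View pics/side0.png

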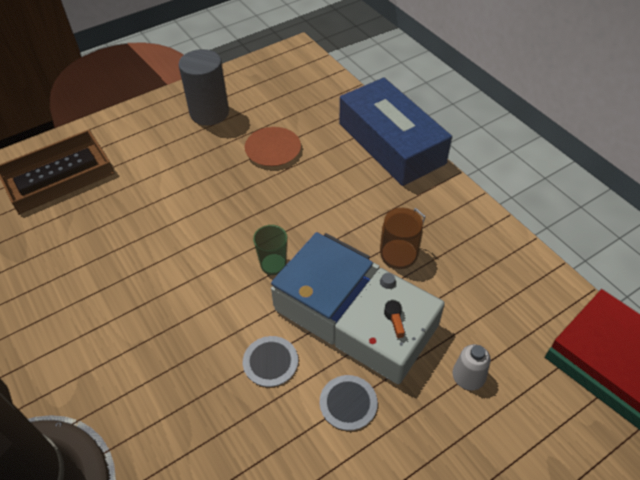

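View pics/wrist0.png

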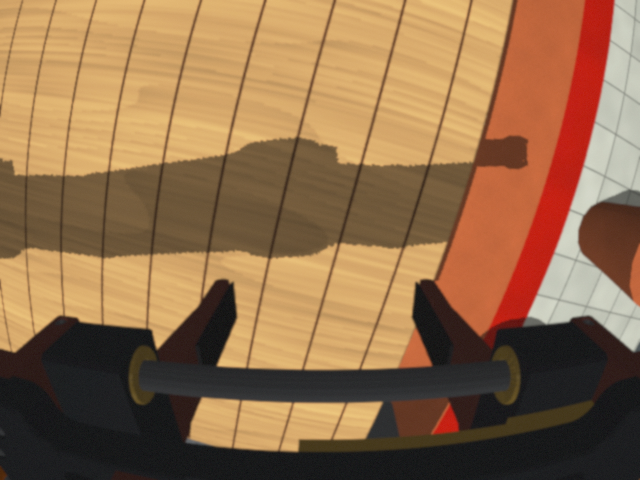

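The top view shows the blue hatch near (357,261), brass spot near (365,282), hub near (411,237), orange lever near (424,243) and red dot near (420,263). In the side view the spot is near (306,291), the hub near (393,309) and the lever near (398,325). I'll measure all of them next.

```bash
cat > h.py <<'E'
import cv2,numpy as np
from rig import sensors,cams,robot
def ray(n,uv):
    m=cams.camera_model(n);R=cv2.Rodrigues(m['rvec'])[0]
    p=cv2.undistortPoints(np.array([[uv]],float),m['mtx'],None)[0,0]
    return -R.T@m['tvec'],R.T@np.array([p[0],p[1],1])
def plane(n,uv,z):
    o,d=ray(n,uv);return o+d*(z-o[2])/d[2]
def proj(n,P):
    m=cams.camera_model(n);return cv2.projectPoints(np.array(P,float).reshape(-1,1,3),m['rvec'],m['tvec'],m['mtx'],None)[0][:,0]
def blobs(im,lo,hi,roi,amin=8):
    hsv=cv2.cvtColor(im,cv2.COLOR_BGR2HSV);k=cv2.inRange(hsv,lo,hi)
    r=np.zeros_like(k);x0,y0,x1,y1=roi;r[y0:y1,x0:x1]=k[y0:y1,x0:x1]
    n,l,s,c=cv2.connectedComponentsWithStats(r)
    return [(c[i],s[i,4],s[i,:4]) for i in range(1,n) if s[i,4]>=amin],r
E
python3 - <<'E'
from h import *
for n,roi in(("top",(310,190,460,310)),("side",(265,225,450,390))):
    im=cv2.imread(f"pics/{n}0.png")
    for nm,lo,hi,z in(("blue",(100,80,40),(125,255,255),.092),("brass",(12,60,90),(25,255,255),.092),("orange",(6,170,120),(14,255,255),.094),("red",(0,150,80),(5,255,255),.075),("red2",(172,150,80),(180,255,255),.075),("black",(0,0,0),(180,255,45),.095)):
        b,_=blobs(im,lo,hi,roi)
        for c,a,s in sorted(b,key=lambda t:-t[1])[:4]: print(n,nm,c.round(1),a,s,plane(n,c,z).round(4))
    x0,y0,x1,y1=roi
    cv2.imwrite(f"pics/{n}0z.png",cv2.resize(im[y0:y1,x0:x1],None,fx=4,fy=4,interpolation=cv2.INTER_CUBIC)[:600,:800])
E
```

```text
top blue [356.1 260.6] 3033 [322 226  70  72] [0.5323 0.0357 0.092 ]
top brass [382.  245.8] 8078 [310 190 150 120] [ 0.5643 -0.0208  0.092 ]
top brass [351.1 192.6] 122 [340 190  22   8] [0.681  0.0457 0.092 ]
top brass [364.6 282. ] 75 [360 278  10   9] [0.4862 0.0176 0.092 ]
top brass [423.5 242.8] 48 [416 240  16   7] [ 0.571  -0.1114  0.092 ]
top orange [423.5 242.6] 53 [417 239  14   8] [ 0.5712 -0.1108  0.094 ]
top red [420. 263.] 9 [419 262   3   3] [ 0.5276 -0.1065  0.075 ]
top black [410.9 237.5] 92 [406 233  12  10] [ 0.5824 -0.0835  0.095 ]
side blue [324.8 275.6] 4849 [272 233 100  89] [0.529  0.0286 0.092 ]
side brass [386.3 252.4] 4239 [277 225 173 107] [0.6407 0.0103 0.092 ]
side brass [312.2 354.5] 3838 [265 273 135 117] [ 0.434  -0.0792  0.092 ]
side brass [439.9 374.6] 643 [422 346  28  44] [ 0.5696 -0.2098  0.092 ]
side brass [305.5 291. ] 122 [299 286  14  11] [0.4868 0.0211 0.092 ]
side orange [397.2 322.9] 136 [392 314  12  19] [ 0.5709 -0.108   0.094 ]
side red [372.2 340.3] 23 [370 338   6   5] [ 0.5283 -0.1027  0.075 ]
side black [392.  308.4] 190 [385 301  16  18] [ 0.5798 -0.0834  0.095 ]
side black [434.9 346.8] 33 [422 337  28  19] [ 0.5914 -0.1722  0.095 ]
side black [393. 284.] 9 [392 282   3   5] [ 0.6092 -0.0479  0.095 ]
```

View pics/top0z.png

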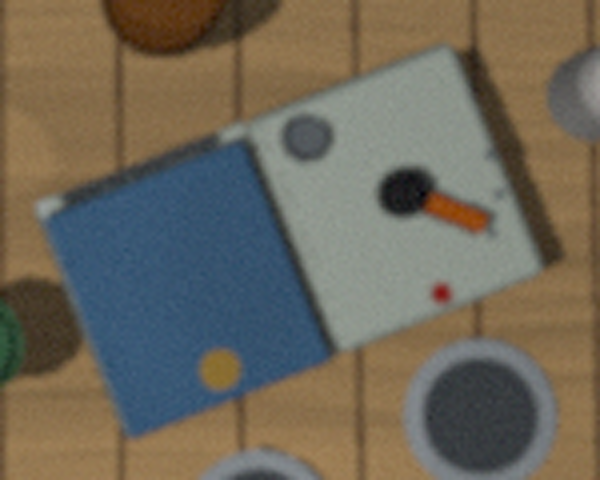

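```bash
python3 - <<'E'
from h import *
# local (x,y) mm vs world measured top / side
L=np.array([[-52,65.5],[0,-65],[-5,65.5]])/1e3
for nm,W in (("top",[[.4862,.0176],[.5824,-.0835],[.5323,.0357]]),("side",[[.4868,.0211],[.5798,-.0834],[.529,.0286]])):
    W=np.array(W); 
    if nm=="side": L2,W=L[:2],W[:2]
    else: L2=L
    a=L2-L2.mean(0);b=W-W.mean(0)
    th=np.arctan2((a[:,0]*b[:,1]-a[:,1]*b[:,0]).sum(),(a*b).sum())
    c,s=np.cos(th),np.sin(th);R=np.array([[c,-s],[s,c]]);t=W.mean(0)-R@L2.mean(0)
    print(nm,np.degrees(th),t,(W-(L2@R.T+t)).round(4))
# triangulated spot and corners of hatch
th=np.radians(21);
im=cv2.imread("pics/top0.png");b,m=blobs(im,(100,80,40),(125,255,255),(310,190,460,310),500)
c=max(cv2.findContours(m,cv2.RETR_EXTERNAL,cv2.CHAIN_APPROX_NONE)[0],key=cv2.contourArea)
q=cv2.boxPoints(cv2.minAreaRect(c));P=np.array([plane("top",p,.092)[:2] for p in q])
print(P.round(4),[np.linalg.norm(P[i]-P[i-1]).round(4) for i in range(4)],P.mean(0),[np.degrees(np.arctan2(*(P[i]-P[i-1])[::-1])).round(1) for i in range(4)])
print("holder top",plane("top",(466,210),.08),"glass",plane("top",(302,276),.08),"jar",plane("top",(352,185),.09))
E
```

```text
top 21.283557010737518 [ 0.55932309 -0.02366947] [[-0.0009 -0.0009]
 [-0.0005  0.0007]
 [ 0.0014  0.0002]]
side 19.941881302005022 [ 0.55782628 -0.02251727] [[ 0.0002 -0.0002]
 [-0.0002  0.0002]]
[[ 0.5692  0.1128]
 [ 0.6127  0.0043]
 [ 0.4932 -0.0424]
 [ 0.4505  0.0655]] [np.float64(0.1277), np.float64(0.1169), np.float64(0.1283), np.float64(0.1161)] [0.53137137 0.03503175] [np.float64(21.7), np.float64(-68.2), np.float64(-158.7), np.float64(111.6)]
holder top [ 0.64459208 -0.20935768  0.08      ] glass [0.49927246 0.1529451  0.08      ] jar [0.69814577 0.04353251 0.09      ]
```

>>> carry_out([
  {"claw": 1, "dx": 1.5, "dy": 1.5, "dz": 0, "roll": 0.02},
  {"claw": 1, "dx": 2.8, "dy": 3, "dz": 0, "roll": 0.02},
  {"claw": 1, "dx": 2.8, "dy": 3, "dz": 0, "roll": 0.02},
  {"claw": 1, "dx": 2.8, "dy": 3, "dz": 0, "roll": 0.02},
  {"claw": 1, "dx": 2.8, "dy": 3, "dz": 0, "roll": 0.02},
  {"claw": 1, "dx": 2.8, "dy": 3, "dz": 0, "roll": 0.02},
  {"claw": 1, "dx": 2.8, "dy": 3, "dz": 0, "roll": 0},
  {"claw": 1, "dx": 2.8, "dy": 3, "dz": 0, "roll": 0},
])

```text
t: 0.95
tcp_pos: [0.3681, -0.3776, 0.2228]
tcp_rot: [0.983, 0.186, 0.0, 0.0]
force: [-0.2, -1.6, -0.4]
gripper_width: 0.027
```

>>> carry_out([
  {"claw": 1, "dx": 2.8, "dy": 3, "dz": 0, "roll": 0},
  {"claw": 1, "dx": 2.8, "dy": 3, "dz": 0, "roll": 0},
  {"claw": 1, "dx": 2.8, "dy": 3, "dz": 0, "roll": 0},
  {"claw": 1, "dx": 2.8, "dy": 3, "dz": 0, "roll": 0},
  {"claw": 1, "dx": 2.8, "dy": 3, "dz": 0, "roll": 0},
  {"claw": 1, "dx": 2.8, "dy": 3, "dz": 0, "roll": 0},
  {"claw": 1, "dx": 2.8, "dy": 3, "dz": 0, "roll": 0},
  {"claw": 1, "dx": 0, "dy": 0, "dz": 0, "roll": 0},
])

```text
t: 1.75
tcp_pos: [0.5658, -0.1624, 0.2225]
tcp_rot: [0.982, 0.19, 0.001, -0.002]
force: [-0.2, 0.6, 0.5]
gripper_width: 0.0006
```

>>> carry_out([
  {"claw": 1, "dx": 1.9, "dy": 1.8, "dz": 0, "roll": 0},
  {"claw": 1, "dx": 1.8, "dy": 1.7, "dz": -2, "roll": 0},
  {"claw": 1, "dx": 0, "dy": 0, "dz": -3, "roll": 0},
  {"claw": 1, "dx": 0, "dy": 0, "dz": -3, "roll": 0},
  {"claw": 1, "dx": 0, "dy": 0, "dz": -3, "roll": 0},
  {"claw": 1, "dx": 0, "dy": 0, "dz": 0, "roll": 0},
])

```text
t: 2.35
tcp_pos: [0.5963, -0.1343, 0.1087]
tcp_rot: [0.983, 0.185, -0.004, -0.001]
force: [-1.2, -0.6, -0.3]
gripper_width: 0.0003
```

```bash
python3 - <<'E'
from h import *
print(sensors.get_obs()['tcp_pos'])
a=cams.capture("side");cv2.imwrite("pics/s1.png",cv2.resize(a[200:400,240:480],(720,600)))
w=cams.capture("wrist");cv2.imwrite("pics/w1.png",w)
E
```

```text
[ 0.59632373 -0.13425626  0.10872383]
```

View pics/s1.png

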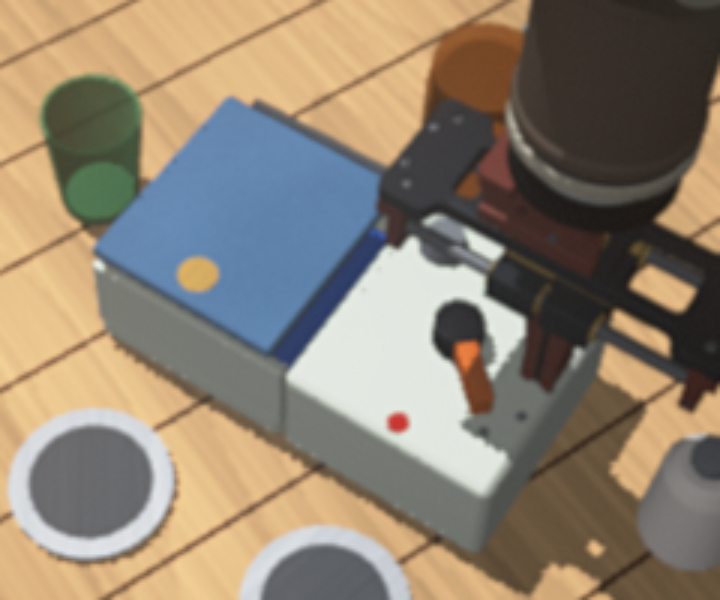

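View pics/w1.png

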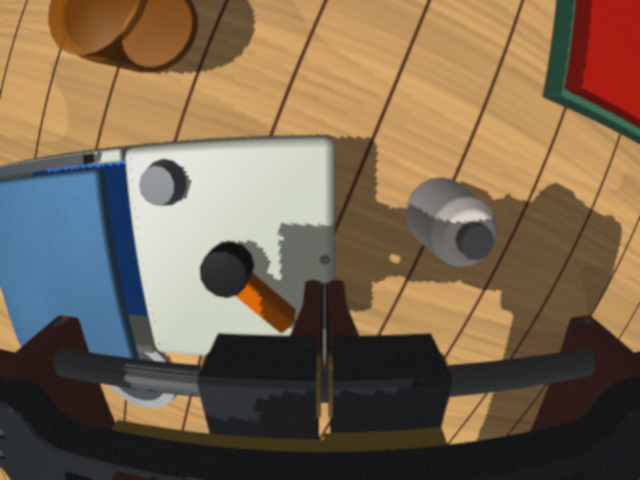

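>>> carry_out([
  {"claw": 1, "dx": 0.5, "dy": 0.4, "dz": 0, "roll": 0},
  {"claw": 1, "dx": 0, "dy": 0, "dz": -1.3, "roll": 0},
  {"claw": 1, "dx": 0, "dy": 0, "dz": -1.3, "roll": 0},
  {"claw": 1, "dx": 0, "dy": 0, "dz": 0, "roll": 0},
])

```text
t: 2.85
tcp_pos: [0.6033, -0.1312, 0.0846]
tcp_rot: [0.983, 0.185, -0.002, -0.0]
force: [0.2, 0.2, -0.5]
gripper_width: 0.0006
```

>>> carry_out([
  {"claw": 1, "dx": -0.6, "dy": 0.4, "dz": 0, "roll": 0},
  {"claw": 1, "dx": -0.6, "dy": 0.4, "dz": 0, "roll": 0},
  {"claw": 1, "dx": -0.6, "dy": 0, "dz": 0, "roll": 0},
  {"claw": 1, "dx": -0.6, "dy": 0, "dz": 0, "roll": 0},
  {"claw": 1, "dx": -0.6, "dy": 0, "dz": 0, "roll": 0},
  {"claw": 1, "dx": 0, "dy": 0, "dz": 0, "roll": 0},
])

```text
t: 3.45
tcp_pos: [0.5738, -0.1237, 0.0869]
tcp_rot: [0.983, 0.185, -0.0, 0.0]
force: [0.7, -0.1, -0.5]
gripper_width: 0.0005
```

```bash
python3 - <<'E'
from h import *
w=cams.capture("wrist");cv2.imwrite("pics/w2.png",w)
E
```

```text
(no output)
```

View pics/w2.png

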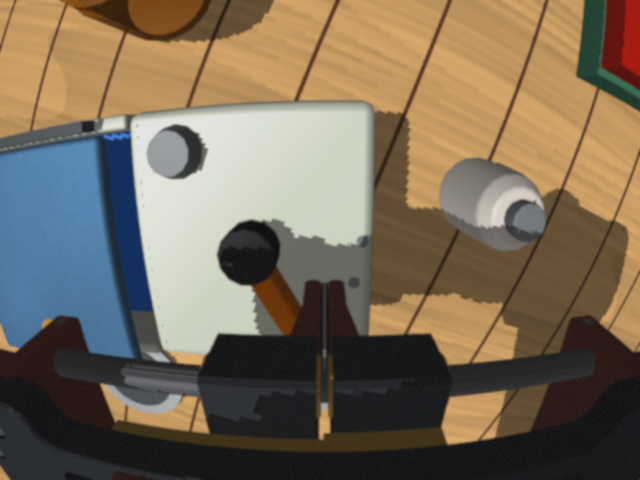

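>>> carry_out([
  {"claw": 1, "dx": -0.5, "dy": 0.2, "dz": -0.2, "roll": 0},
  {"claw": 1, "dx": -0.5, "dy": 0.3, "dz": 0, "roll": 0},
  {"claw": 1, "dx": -0.4, "dy": 0.4, "dz": 0, "roll": 0},
  {"claw": 1, "dx": -0.1, "dy": 0.2, "dz": 0, "roll": 0},
  {"claw": 1, "dx": 0, "dy": 0, "dz": 0, "roll": 0},
])

```text
t: 4.0
tcp_pos: [0.5593, -0.1118, 0.0846]
tcp_rot: [0.983, 0.185, -0.0, -0.0]
force: [0.4, 0.0, 0.7]
gripper_width: 0.0005
```

```bash
python3 - <<'E'
from h import *
w=cams.capture("wrist");cv2.imwrite("pics/w3.png",w)
E
```

```text
(no output)
```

View pics/w3.png

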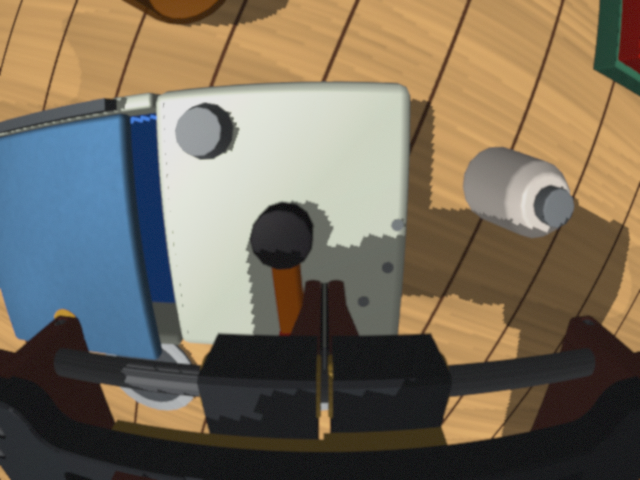

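>>> carry_out([
  {"claw": 1, "dx": -0.1, "dy": 0.2, "dz": 0, "roll": 0},
  {"claw": 1, "dx": -0.1, "dy": 0.2, "dz": 0, "roll": 0},
  {"claw": 1, "dx": 0, "dy": 0, "dz": 0, "roll": 0},
])

```text
t: 4.35
tcp_pos: [0.5577, -0.1086, 0.0846]
tcp_rot: [0.983, 0.185, -0.0, 0.0]
force: [-0.2, -1.7, -0.6]
gripper_width: 0.0004
```

>>> carry_out([
  {"claw": 1, "dx": -0.1, "dy": 0.2, "dz": 0, "roll": 0},
  {"claw": 1, "dx": 0, "dy": 0, "dz": 0, "roll": 0},
])

```text
t: 4.55
tcp_pos: [0.5575, -0.1083, 0.0848]
tcp_rot: [0.983, 0.184, 0.001, 0.001]
force: [3.7, -6.9, -2.8]
gripper_width: 0.0005
```

>>> carry_out([
  {"claw": 1, "dx": -0.1, "dy": 0.2, "dz": 0, "roll": 0},
  {"claw": 1, "dx": 0, "dy": 0, "dz": 0, "roll": 0},
])

```text
t: 4.75
tcp_pos: [0.5574, -0.1081, 0.0849]
tcp_rot: [0.983, 0.184, 0.002, 0.002]
force: [7.0, -11.0, -5.2]
gripper_width: 0.0006
```

```bash
python3 - <<'E'
from h import *
w=cams.capture("wrist");cv2.imwrite("pics/w4.png",w)
E
```

```text
(no output)
```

View pics/w4.png

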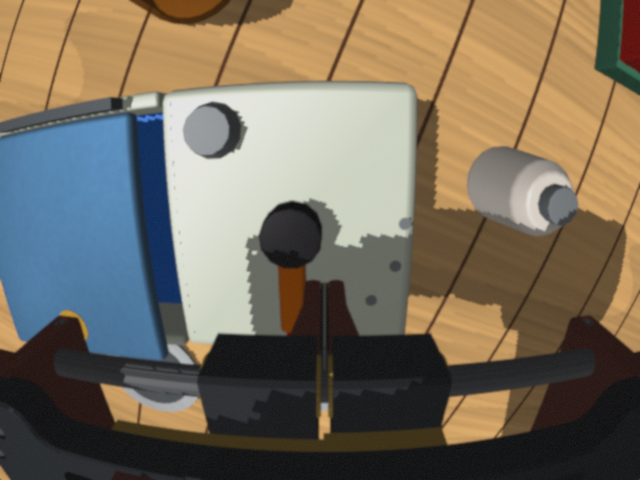

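>>> carry_out([
  {"claw": 1, "dx": 0.4, "dy": -1, "dz": 0, "roll": 0},
  {"claw": 1, "dx": 0.1, "dy": -0.3, "dz": 0, "roll": 0},
  {"claw": 1, "dx": 0, "dy": 0, "dz": 4, "roll": 0},
  {"claw": 1, "dx": 0, "dy": 0, "dz": 4, "roll": 0},
  {"claw": 1, "dx": -2, "dy": 3.5, "dz": 0, "roll": 0},
  {"claw": 1, "dx": -2, "dy": 3.5, "dz": 0, "roll": 0},
  {"claw": 1, "dx": -2, "dy": 3.5, "dz": 0, "roll": 0},
  {"claw": 1, "dx": 0, "dy": 0, "dz": 0, "roll": 0},
])

```text
t: 5.6
tcp_pos: [0.4982, -0.0068, 0.165]
tcp_rot: [0.982, 0.188, -0.0, -0.001]
force: [0.1, 0.3, -0.9]
gripper_width: 0.0005
```

```bash
python3 - <<'E'
from h import *
a=cams.capture("side");cv2.imwrite("pics/s5.png",cv2.resize(a[200:400,240:480],(720,600)))
w=cams.capture("wrist");cv2.imwrite("pics/w5.png",w)
E
```

```text
(no output)
```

View pics/s5.png

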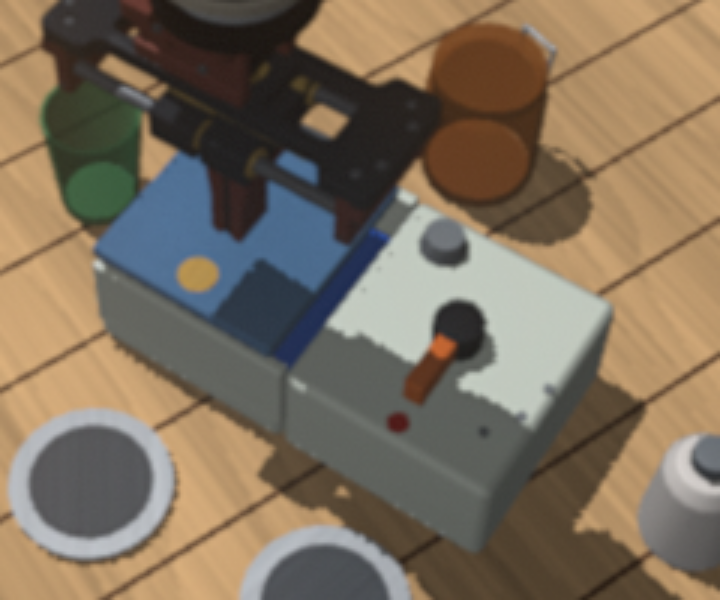

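View pics/w5.png

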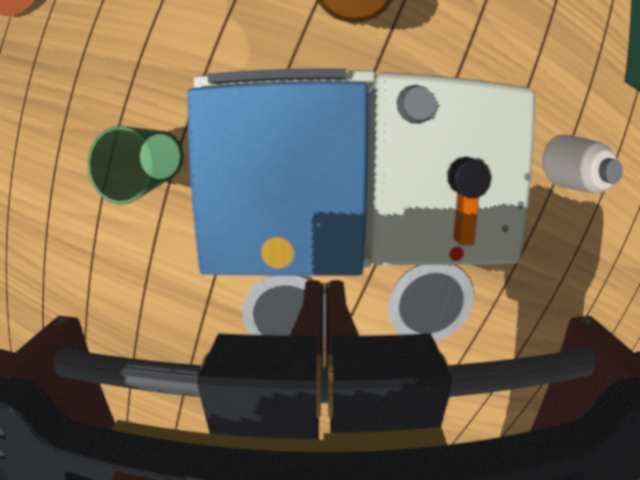

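The lever now points at about the red dot, with the hub at (468,178) and dot at (457,253) in the wrist view. The dot sits lower than the lever, so I'll check the angle with parallax taken into account.

```bash
cat >> h.py <<'E'
from scipy.spatial.transform import Rotation as Ro
def wray(uv,z,o):
    m=cams.camera_model("wrist");K=m['mtx'];M=m['mount']
    d=np.array([uv[0]-K[0,2],uv[1]-K[1,2]]);r=np.hypot(*d);t=r/K[0,0]
    v=np.r_[np.sin(t)*d/r,np.cos(t)]
    R=Ro.from_quat(o['tcp_rot']).as_matrix();p=np.array(o['tcp_pos'])+R@M[:3,3];w=R@M[:3,:3]@v
    return p+w*(z-p[2])/w[2]
E
python3 - <<'E'
from h import *
o=sensors.get_obs();im=cv2.imread("pics/w5.png")
b,m=blobs(im,(5,150,60),(15,255,255),(440,190,490,250),20)
P=[]
for v in range(205,236,3):
    u=np.where(m[v])[0]
    if len(u): P.append(wray((u.mean(),v),.094,o)[:2])
P=np.array(P);d=P[-1]-P[0];print(P[[0,-1]],"lever deg",np.degrees(np.arctan2(-d[1],-d[0])))
h=wray((468,178),.095,o);r=wray((457,253),.075,o);s=wray((277.5,252),.092,o);print(h,r,s)
d=P.mean(0)-h[:2];print("from hub",np.degrees(np.arctan2(-d[1],-d[0])),"dot",np.degrees(np.arctan2(*(h-r)[1::-1])))
d=h-s;print(np.hypot(*d[:2]),np.degrees(np.arctan2(d[1],d[0]))+68.28)
E
```

```text
[[ 0.56747713 -0.08921465]
 [ 0.54801886 -0.0971982 ]] lever deg 22.307886345193417
[ 0.58420082 -0.08132836  0.095     ] [ 0.53096721 -0.10750805  0.075     ] [0.48948815 0.01703073 0.092     ]
from hub 23.882289034424105 dot 26.18744250586862
0.13654669887837836 22.198022434648678
```

>>> carry_out([
  {"claw": 1, "dx": -0.6, "dy": 1.3, "dz": 0, "roll": 0},
  {"claw": 1, "dx": -0.6, "dy": 1.3, "dz": -1, "roll": 0},
  {"claw": 1, "dx": 0, "dy": 0, "dz": -2.5, "roll": 0},
  {"claw": 1, "dx": 0, "dy": 0, "dz": -2.3, "roll": 0},
  {"claw": 1, "dx": 0, "dy": 0, "dz": 0, "roll": 0},
])

```text
t: 6.2
tcp_pos: [0.4867, 0.0135, 0.1041]
tcp_rot: [0.983, 0.184, -0.003, -0.001]
force: [0.0, -0.8, 0.0]
gripper_width: 0.0003
```

```bash
python3 - <<'E'
from h import *
print(sensors.get_obs()['tcp_pos'],sensors.get_obs()['force'])
a=cams.capture("side");cv2.imwrite("pics/s6.png",cv2.resize(a[200:400,240:480],(720,600)))
E
```

```text
[0.48674348 0.01351498 0.10413539] [ 0.04570523 -0.81047717  0.00788875]
```

View pics/s6.png

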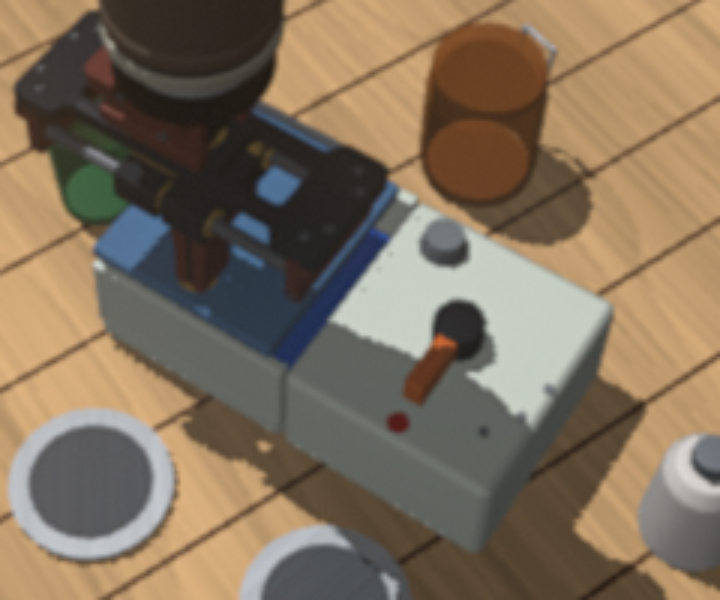

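>>> carry_out([
  {"claw": 1, "dx": 0, "dy": 0.4, "dz": -0.4, "roll": 0},
  {"claw": 1, "dx": 0, "dy": 0, "dz": -0.4, "roll": 0},
  {"claw": 1, "dx": 0, "dy": 0, "dz": -0.2, "roll": 0},
  {"claw": 1, "dx": 0, "dy": 0, "dz": 0, "roll": 0},
])

```text
t: 6.65
tcp_pos: [0.4888, 0.0176, 0.0968]
tcp_rot: [0.983, 0.185, 0.0, 0.0]
force: [-0.2, -0.1, 0.7]
gripper_width: 0.0006
```

>>> carry_out([
  {"claw": 1, "dx": -0.2, "dy": 0.1, "dz": -0.2, "roll": 0},
  {"claw": 1, "dx": 0, "dy": 0, "dz": -0.2, "roll": 0},
  {"claw": 1, "dx": 0, "dy": 0, "dz": -0.2, "roll": 0},
  {"claw": 1, "dx": 0, "dy": 0, "dz": -0.1, "roll": 0},
])

```text
t: 7.05
tcp_pos: [0.4865, 0.0187, 0.0896]
tcp_rot: [0.983, 0.185, -0.0, 0.0]
force: [-1.9, 0.1, 2.6]
gripper_width: 0.0005
```

>>> carry_out([
  {"claw": 1, "dx": 0, "dy": 0, "dz": -0.1, "roll": 0},
  {"claw": 1, "dx": 0, "dy": 0, "dz": -0.1, "roll": 0},
  {"claw": 1, "dx": 0, "dy": 0, "dz": 0, "roll": 0},
])

```text
t: 7.35
tcp_pos: [0.4866, 0.0187, 0.0876]
tcp_rot: [0.983, 0.185, -0.0, -0.0]
force: [-1.9, 0.1, 3.4]
gripper_width: 0.0006
```

>>> carry_out([
  {"claw": 1, "dx": 0, "dy": 0, "dz": -0.1, "roll": 0},
  {"claw": 1, "dx": 0, "dy": 0, "dz": -0.1, "roll": 0},
  {"claw": 1, "dx": 0, "dy": 0, "dz": 0, "roll": 0},
])

```text
t: 7.65
tcp_pos: [0.4866, 0.0187, 0.0862]
tcp_rot: [0.983, 0.185, -0.0, 0.0]
force: [-5.1, -0.5, 11.7]
gripper_width: 0.0005
```

>>> carry_out([
  {"claw": 1, "dx": 0, "dy": 0, "dz": 4, "roll": 0},
  {"claw": 1, "dx": -2, "dy": 0, "dz": 4.5, "roll": 0},
  {"claw": 1, "dx": -3, "dy": -1, "dz": 4, "roll": 0},
  {"claw": 1, "dx": -3, "dy": -1, "dz": 2, "roll": 0},
  {"claw": 1, "dx": 0, "dy": 0, "dz": 0, "roll": 0},
])

```text
t: 8.15
tcp_pos: [0.4064, -0.0023, 0.2325]
tcp_rot: [0.983, 0.184, 0.002, 0.001]
force: [1.3, -0.7, -0.0]
gripper_width: 0.0004
```

```bash
python3 - <<'E'
from h import *
print(sensors.get_obs()['tcp_pos'],sensors.get_obs()['force'])
a=cams.capture("side");cv2.imwrite("pics/s7.png",cv2.resize(a[160:420,200:500],(690,598)))
E
```

```text
[ 0.40636651 -0.00234406  0.23250256] [ 1.31635986 -0.72477189 -0.02853145]
```

View pics/s7.png

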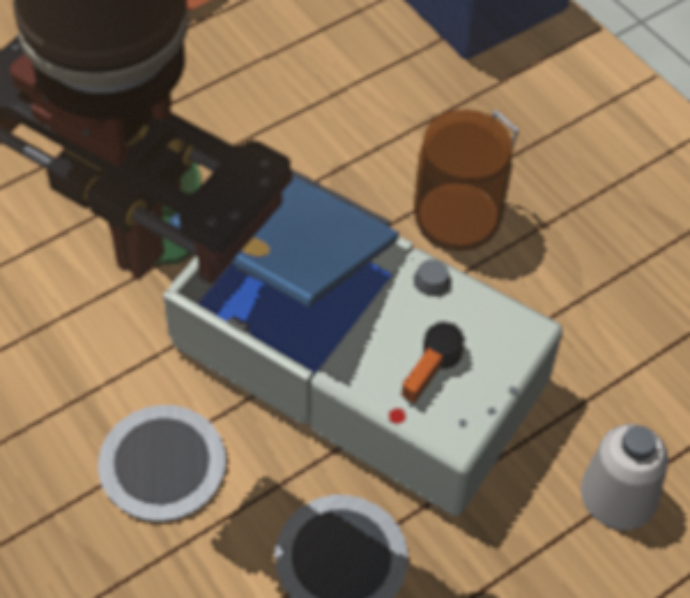

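The hatch is standing ajar with the brass spot visible on it, and the lever points at the red dot. I'll draw back a little more and check that it has settled.

>>> carry_out([
  {"claw": 1, "dx": 0, "dy": -3, "dz": 2, "roll": 0},
  {"claw": 1, "dx": 0, "dy": -4, "dz": 2, "roll": 0},
  {"claw": 1, "dx": 0, "dy": -4, "dz": 0, "roll": 0},
  {"claw": 1, "dx": 0, "dy": -4, "dz": 0, "roll": 0},
  {"claw": 1, "dx": 0, "dy": -4, "dz": 0, "roll": 0},
  {"claw": 1, "dx": 0, "dy": -4, "dz": 0, "roll": 0},
  {"claw": 1, "dx": 0, "dy": 0, "dz": 0, "roll": 0},
  {"claw": 1, "dx": 0, "dy": 0, "dz": 0, "roll": 0},
])

```text
t: 9.0
tcp_pos: [0.4077, -0.2314, 0.2683]
tcp_rot: [0.983, 0.184, -0.001, -0.001]
force: [0.3, 0.5, -0.5]
gripper_width: 0.0004
```

```bash
python3 - <<'E'
from h import *
a=cams.capture("side");cv2.imwrite("pics/s8.png",a);t=cams.capture("top");cv2.imwrite("pics/t8.png",t)
b,_=blobs(a,(12,60,90),(25,255,255),(280,225,340,310),20)
for n,im,r in(("side",a,(285,225,350,300)),("top",t,(340,240,385,300))):
    b,_=blobs(im,(14,120,90),(25,255,255),r,15);print(n,[(c.round(1),s) for c,s,_ in b])
# predicted spot for hatch angles
th=np.radians(21.3);R=np.array([[np.cos(th),-np.sin(th)],[np.sin(th),np.cos(th)]])
for q in(.32,.4,.45,.5,.58):
    x=.06-.112*np.cos(q);z=.092+.112*np.sin(q);p=np.r_[R@[x,.0655]+[.5587,-.0232],z];print(q,proj("side",p).round(1),proj("top",p).round(1))
for n,im,im0 in(("side",a,cv2.imread("pics/side0.png")),("top",t,cv2.imread("pics/top0.png"))):
    d=cv2.absdiff(im,im0).max(2);cv2.imwrite(f"pics/d_{n}.png",d*2)
E
```

```text
side [(array([309.8, 266.8]), np.int32(58))]
top [(array([364.2, 275.6]), np.int32(56))]
0.32 [[307.6 276.9]] [[364.5 279.3]]
0.4 [[308.6 272.4]] [[364.3 277.9]]
0.45 [[309.4 269.5]] [[364.1 276.9]]
0.5 [[310.3 266.5]] [[363.9 275.7]]
0.58 [[311.9 261.6]] [[363.4 273.5]]
```

View pics/s8.png

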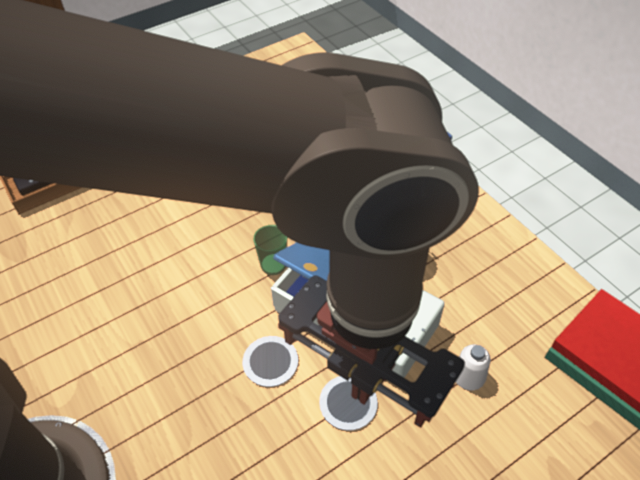

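View pics/t8.png

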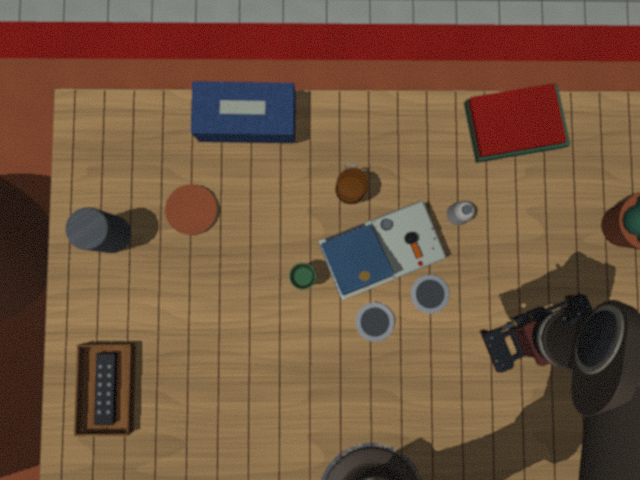

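The spot, at side (309.8,266.8) and top (364.2,275.6), puts the hatch at about 0.49 rad. The top view shows the lever pointing at the dot and all the loose things where they were.

```bash
python3 -c "
from rig import robot,sensors
print(sensors.get_obs()['t'],robot.finish_job())"
```

```text
the job is handed in; nothing more can be done
9.1 None
```

The humidifier is ready for refilling, and I handed the job in at 9.1 s; no verdict was reported.

- **Lever:** With the shut fingertips I pushed it clockwise until it ran hard against its stop, at about 13 N. Its measured direction was 1–2.5° from the body's axis, within the 0.1 rad limit. The line from the hub to the red dot came out 4–5° off the body's axis. I put that down to the wrist camera's accuracy, because the stop was clearly felt.
- **Hatch:** Only then did I press the brass spot. The tip went about 6 mm down, and the force rose from about 3 N to about 12 N at the bottom stop. I then drew back, and the spring lifted the hatch on its own.
- **Last checks:** The spot's position in both views puts the hatch at about 0.49–0.50 rad, within the 0.32–0.58 required. The last top view shows the lever at the dot and every loose thing where it started, judged by eye. The arm was clear of everything. I took only one pair of pictures at the end, so I did not separately measure that the hatch was at rest.

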